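# Free a flute blank from a clamp with a screw of unknown hand

### The job

The eight-sided flute blank is held in the wooden clamp by a wing screw, and nobody remembers whether its thread is right- or left-handed: feel which way it gives and unscrew it all the way to its stop. Then draw the blank out by its free end, lay it flat on the bench and let go, take it again by its middle and lower it all the way into the storage trough before you let go. Leave the screw open, and everything else where it stands.

Things in the scene. Friction and masses are not known exactly. Their poses are not given: they have to be found in the camera images.
- clamp: Wooden clamp fixed to the bench. Channel along its x axis, 120 mm long, 36 mm wide, floor 12 mm above the bench, walls 14 mm thick and 50 mm high, on a base 130 x 100 mm. A dark steel bridge, 44 mm along x and 76 mm wide, spans its middle (top at 66 mm) and carries the wing screw. The blank sticks out of its -x end. Origin: centre of underside, z up.
- screw (a joint): Turn of the wing screw, rad, + counter-clockwise from above; starts tight at 0. Opens to a stop at +2.4 (right-hand) or -2.4 (left-hand thread): varies from start to start, cannot be seen. Blocked hard at 0 the wrong way; the right way it turns against 0.1 to 0.25 N m and stays. Screw and pad rise 2.9 mm per rad, either way. Tight, its pad presses the blank with about 20 N.
- screw_grip (a point): On the screw's axis, in its steel wing, 92 mm above the bench when tight. The wing is an upright flat bar 54 mm long (this point's x axis), 12 mm thick (its y axis) and 28 mm high, from 74 to 102 mm above the bench when tight. Turns and rises with the screw.
- blank: Plain light wooden flute blank planed to eight flats, 30 mm across flats, 190 mm long, about 0.11 kg. Origin: its centre; x along its length; ends alike. Starts in the clamp's channel (centre 27 mm up) with some 70 mm sticking out of the clamp's -x end; must be drawn about 130 mm to be clear. Lying on the bench its centre is 15 mm up.
- trough: Plywood trough fixed to the bench: outside 222 mm (its x axis) x 56 x 46 mm high; inside 206 x 40 mm, floor 10 mm above the bench. The long sides have a gap 70 mm wide in the middle, down to the bench, for the fingers. Origin: centre of underside, z up.
- trough_floor (a point): Centre of the trough's inner floor, 10 mm above the bench; axes as the trough. The blank's centre lies 15 mm above it when home, either way round.
- glue: Bystander: white glue bottle, 48 mm wide, 120 mm high. Origin: centre of its underside.
- jar: Bystander: amber glass jar, 60 mm wide, 80 mm high. Origin: centre of its underside.
- offcut: Bystander: short light bamboo offcut standing upright, 44 mm wide, 60 mm high. Origin: centre of its underside.
- tape: Bystander: roll of tape lying flat, 84 mm wide, 22 mm high. Origin: centre of its underside.
- brush: Bystander: brush lying on the bench, along its x axis. Origin: in its handle, near its middle.
- mallet: Bystander: wooden mallet lying on the bench, along its x axis. Origin: near its middle.
- mug: Bystander: blue mug, 80 mm wide, 90 mm high. Origin: centre of its underside.
Not all that is in view belongs to the job. Of the things that look like the blank, the larger one is meant.

How it is judged:
By the outcome, as a careful person would: the job done as asked, in the order asked, and still so for the second after the job is handed in, with the robot touching nothing.
It also fails if it takes over 72 s, if anything falls off the work surface, if the arm or the gripper's body presses on something with over 40 N, if the wrist force passes 120 N, or if a joint passes its speed limit or range.

### The arm

A 6-joint arm with a two-finger parallel gripper is mounted at the origin on the work surface. World frame = base frame: x ahead of the robot, y to its left, z up, the work surface at z = 0. Lengths are in m, angles in rad, forces in N, time in s.
With the tool pointing down it reaches from about 0.25 to 0.725 m from the base axis. Payload 9.7 kg.
Tool frame: the origin (TCP) lies midway between the tips of the shut fingers; the grasp point (between the pads) lies 19 mm behind it (arm.grip_point_offset is the z of the grasp point in the tool frame, in m); z points along the fingers, y is the direction in which the jaws open and shut (so a half turn about z gives the same grasp; the last joint's range is limited). The gripper opens to 85 mm and grips with 20 to 120 N. Pads are 22 mm wide; open, the fingers measure 114 mm over their backs; the gripper's body (76 mm by 85 mm) begins 54 mm behind the grasp point. The pads swing forward as they close: fully open they stand 13 mm farther back than shut.
Start: joints at [-1.188, 0.087, 0.176, 1.66, 0, 1.571], TCP at [0.205, -0.51, 0.196] pointing down, gripper open.
Joint ranges: [-3.13, 3.13], [-0.85, 1.81], [-1.15, 1.24], [-2.2, 2.28], [-1.44, 1.52], [-3.14, 3.14]. Speed limits (rad/s): [2.22, 2.22, 2.57, 3.14, 3.14, 3.14].

### API

Orientations are given as [roll, pitch, yaw] about the fixed x, y, z axes, in that order (R = Rz(yaw) Ry(pitch) Rx(roll)).
In Python, from workcell import arm gives the robot as it stands.
- The arm moves only by the tool arm_command, never from a script. Its argument "deltas" is a list of rows, each an object with "gripper": the opening, from 0 (shut) to 1 (fully open); "xyz": the shift along the world's x, y, z in mm, a list of three; "twist": the turn about the world's z in rad. A call has 1 to 12 rows; each row is the pose to reach, as a shift and turn from the pose commanded when the call began; what a row does not reach only later rows make up. A row lasts 1/8 s, in which the tool goes at most 62.5 mm and 10.7 degrees, less where a joint would pass 70% of its speed; a pose out of reach is approached as far as the arm can. A call with a gripper value outside its range is refused whole. The fingers move at their own pace and stop on an object; "force" is the grip in N (left out, the last holds). Time passes only in rows, so rows that repeat a pose let the fingers close. It gives the time, the measured TCP pose, the force and the opening at its end, in the units of the state.
- arm.get_state(): the state, without advancing time (a new reading comes with each control period).
- arm.get_image(name): name is "side" or "top" or "wrist"; returns a dict with "img" (384x512x3 uint8, red, green, blue), "range_z" (384x512 float32, m along the optical axis (not along the pixel's ray), 0 where there is no reading), "vertical_fov" (degrees; the focal length in pixels is half the picture's height over the tangent of half this angle, whatever the lens; pixels are square), "cx", "cy" (the principal point, pixels), "R" (3x3) and "t" (3): a world point X has camera coordinates R X + t. Camera axes: x right, y down, z forward; pixel columns grow to the right and rows downward; lengths in m; the calibration is good to about 2 mm. A picture is of the moment at which its call begins.
- arm.finish_job(): hands the job in, once; it reports no verdict.
The state is a dict: "time_s": time; "q": joint angles; "qvel": joint speeds; "joint_efforts": joint torques, N m; "tool_pos": TCP position; "eef_rot": TCP orientation; "force": force on the tool from outside, world axes, zero at the start; "wrist_torque": the same for the moment, N m; "grip_width": opening from 0.0 (shut) to 1.0 (fully open).
Only numpy, scipy, OpenCV 4.12 (cv2) and the standard library are available. Lean on these libraries where they do the work, as an engineer would, in place of code of your own. Each camera call takes 0.05 s, during which the arm holds its last target.

## Working session

There is one attempt and no reset: what is moved stays moved. The work goes in short steps, Python scripts to look and compute and a tool call to move; the robot and the scene stay as the last step left them, time stands still between calls to the robot, and variables do not carry over. Pictures are saved under pics/ and viewed, and the job is handed in when it is done.

Besides the shell and the picture viewer there is one more tool, called after "Call:" by a JSON object that holds its "name" and its "arguments". arm_command: Moves the arm, as the interface text tells. Its arguments: {"type":"object","properties":{"deltas":{"type":"array"},"force":{"type":"number"}},"required":["deltas"]}

```bash
ls; mkdir -p pics; cat > h.py <<'E'
import numpy as np,cv2
from workcell import arm
def grab(n,tag):
    d=arm.get_image(n); np.savez(f'pics/{tag}.npz',**d)
    cv2.imwrite(f'pics/{tag}.png',d['img'][:,:,::-1]); return d
def cloud(d):
    z=d['range_z'].astype(float); h,w=z.shape
    f=h/2/np.tan(np.radians(d['vertical_fov'])/2)
    u,v=np.meshgrid(np.arange(w),np.arange(h))
    P=np.stack([(u-d['cx'])/f*z,(v-d['cy'])/f*z,z],-1)
    X=(P-d['t'])@d['R']; X[z==0]=np.nan
    return X
def load(tag): return dict(np.load(f'pics/{tag}.npz'))
E
python3 - <<'E'
from h import *
for n in ['top','side','wrist']:
    d=grab(n,n+'0'); print(n,d['vertical_fov'],d['t'],d['R'].tolist())
s=arm.get_state(); print(s['time_s'],s['tool_pos'],s['eef_rot'],s['force'],arm.grip_point_offset)
E
```

```text
pics
top 46.19758935890218 [-0.04166082  0.54744056  1.20965209] [[0.0022522344796334745, -0.9996986767065137, 0.024443470111560343], [-0.9911952694114653, -0.005467807449929605, -0.13229527950015352], [0.1323890680387999, -0.02393029195259615, -0.9909089139728643]]
side 46.34062274527328 [0.56287652 0.09859025 1.35075859] [[-0.999233224475941, -0.03910819616673127, -0.001874058696617137], [-0.026360148485377044, 0.7073630737300252, -0.7063587080903302], [0.02895005484006513, -0.7057676890562472, -0.707851582896416]]
wrist 66.86740258595029 [-0.54959474 -0.03852569  0.37926363] [[0.3731319193708658, -0.9277771031216041, -0.0014891843064992617], [-0.8857489338176722, -0.35670581689636505, 0.2970013239585877], [-0.27608222867013843, -0.10950163065261637, -0.9548759060197025]]
0.15 [ 0.20536744 -0.50998632  0.1954154 ] [-3.14054469e+00 -1.45362693e-05  3.82779791e-01] [ 0.69556667 -0.52667761  0.20373209] -0.0187
```

View pics/top0.png

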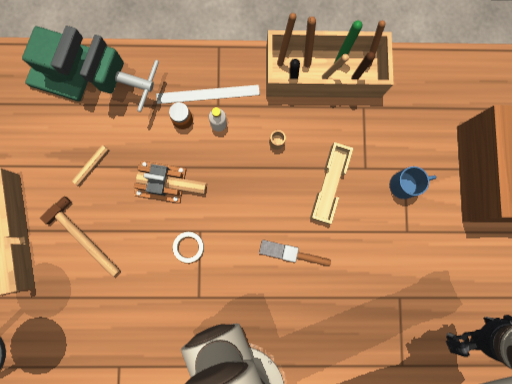

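View pics/side0.png

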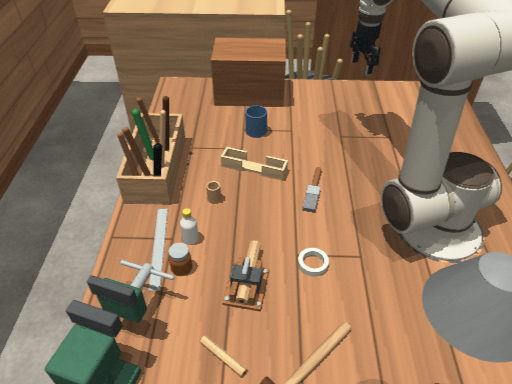

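The top view shows these things that could be taken for the blank:
- the stick in the clamp, at px (185,186)
- a smaller loose stick at (91,166)
- the mallet handle at (95,252)
- the upright offcut at (278,139)

The trough is at (333,183). I choose the stick in the clamp and will check it in a close crop.

```bash
python3 - <<'E'
from h import *
d=load('top0'); X=cloud(d)
a=d['img'][150:215,120:220,::-1]; a=cv2.resize(a,(700,455),interpolation=cv2.INTER_CUBIC)
b=d['img'][130:235,295:370,::-1]; b=cv2.resize(b,(325,455),interpolation=cv2.INTER_CUBIC)
cv2.imwrite('pics/crop0.png',cv2.resize(np.hstack([a,b]),(800,355)))
def rect(m,name):
    p=X[m]; p=p[~np.isnan(p[:,0])]
    r=cv2.minAreaRect((p[:,:2]*1000).astype(np.float32)); print(name,len(p),r,'z',np.percentile(p[:,2],[5,50,95]).round(4))
def box(u0,u1,v0,v1):
    m=np.zeros(X.shape[:2],bool); m[v0:v1,u0:u1]=1; return m
z=X[...,2]
print('bench',np.nanmedian(z[200:230,230:310]))
rect(box(300,365,135,230)&(z>0.035)&(z<.06),'trough top')
rect(box(120,215,150,215)&(z>0.08)&(z<.12),'wing')
rect(box(120,215,150,215)&(z>0.056)&(z<.072),'bridge')
rect(box(120,215,150,215)&(z>0.02)&(z<.13),'clamp all')
rect(box(188,215,150,215)&(z>0.03)&(z<.05),'blank free')
rect(box(268,290,125,155)&(z>0.02),'offcut')
rect(box(165,195,95,132)&(z>0.06),'jar')
rect(box(205,230,105,135)&(z>0.06),'glue')
rect(box(168,210,228,270)&(z>0.01),'tape')
rect(box(255,335,235,270)&(z>0.008),'brush')
rect(box(35,125,190,280)&(z>0.01),'mallet')
rect(box(385,440,160,205)&(z>0.03),'mug')
rect(box(70,115,140,190)&(z>0.008),'stick')
E
```

```text
bench 0.0002920646675473893
trough top 479 ((565.7640380859375, -251.5631103515625), (56.700138092041016, 223.35926818847656), 72.7834701538086) z [0.0382 0.046  0.0503]
wing 110 ((569.3909912109375, 229.52870178222656), (53.01764678955078, 12.00618839263916), 81.01994323730469) z [0.0867 0.1011 0.1058]
bridge 394 ((569.687255859375, 230.6702117919922), (84.65725708007812, 77.39866638183594), 11.154399871826172) z [0.0608 0.0665 0.0704]
clamp all 1448 ((564.6875610351562, 195.48675537109375), (190.71009826660156, 83.98527526855469), 79.2104721069336) z [0.031  0.0483 0.0995]
blank free 189 ((552.6705322265625, 125.15803527832031), (48.31555938720703, 30.00082015991211), 81.26728057861328) z [0.0324 0.0401 0.0454]
offcut 215 ((686.9292602539062, -99.21453857421875), (42.161834716796875, 42.40433883666992), 41.78810501098633) z [0.0209 0.0452 0.0638]
jar 319 ((751.997802734375, 172.07044982910156), (52.32216262817383, 52.3685188293457), 10.800540924072266) z [0.0734 0.0805 0.0842]
glue 254 ((738.6528930664062, 67.62301635742188), (43.30675506591797, 46.64957046508789), 14.603096008300781) z [0.0686 0.0863 0.1224]
tape 378 ((388.163330078125, 145.9085693359375), (81.89668273925781, 81.65664672851562), 0.19260857999324799) z [0.0169 0.0216 0.0258]
brush 793 ((363.44647216796875, -150.98373413085938), (203.7648468017578, 49.57692337036133), 78.1082763671875) z [0.0133 0.0183 0.0233]
mallet 1140 ((407.1138610839844, 430.016845703125), (259.6008605957031, 87.6863784790039), 46.06406021118164) z [0.0148 0.0235 0.0286]
mug 610 ((570.8287353515625, -468.83154296875), (79.324462890625, 100.96175384521484), 42.19792938232422) z [0.0349 0.0704 0.0921]
stick 387 ((620.9921264648438, 426.0794677734375), (97.43526458740234, 134.7823944091797), 89.24110412597656) z [0.0105 0.0184 0.0243]
```

View pics/crop0.png

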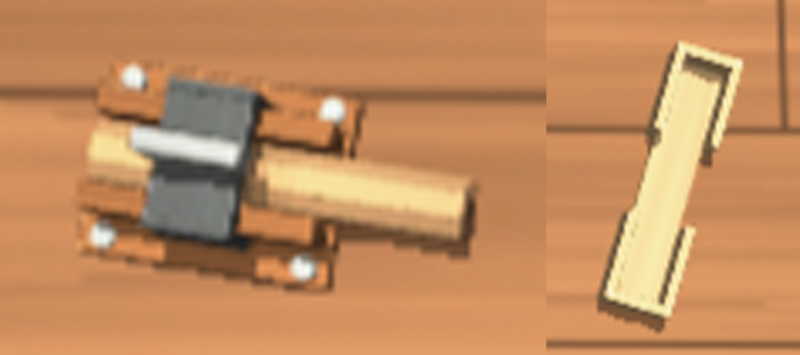

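The crop confirms it. The large octagonal stick runs under the dark bridge, with its free end toward the right of the picture (-y). The wing lies along the channel at about 81°, centred at (0.569, 0.230). Next I move above the screw.

Call:
{"name": "arm_command", "arguments": {"deltas": [{"xyz":[100,150,0],"twist":0.5,"gripper":1},{"xyz":[364,740,-6],"twist":1.03,"gripper":1},{"xyz":[364,740,-6],"twist":1.03,"gripper":1},{"xyz":[364,740,-6],"twist":1.03,"gripper":1},{"xyz":[364,740,-6],"twist":1.03,"gripper":1},{"xyz":[364,740,-6],"twist":1.03,"gripper":1},{"xyz":[364,740,-6],"twist":1.03,"gripper":1},{"xyz":[364,740,-6],"twist":1.03,"gripper":1},{"xyz":[364,740,-6],"twist":1.03,"gripper":1},{"xyz":[364,740,-6],"twist":1.03,"gripper":1},{"xyz":[364,740,-6],"twist":1.03,"gripper":1},{"xyz":[364,740,-6],"twist":1.03,"gripper":1}]}}

```text
time_s: 1.65
tool_pos: [0.5374, 0.164, 0.1904]
eef_rot: [3.141, 0.0, 1.413]
force: [0.9, -0.7, -0.0]
grip_width: 1.001
```

Call:
{"name": "arm_command", "arguments": {"deltas": [{"xyz":[30,60,0],"twist":0,"gripper":1},{"xyz":[30,60,0],"twist":0,"gripper":1},{"xyz":[30,60,0],"twist":0,"gripper":1}]}}

```text
time_s: 2.02
tool_pos: [0.5666, 0.2219, 0.19]
eef_rot: [-3.14, 0.001, 1.414]
force: [-0.6, 0.1, -0.1]
grip_width: 1.0
```

```bash
python3 - <<'E'
from h import *
d=grab('wrist','w1'); s=arm.get_state(); print(s['time_s'],s['q'],s['tool_pos'],s['eef_rot'],s['force'])
X=cloud(d); z=X[...,2]
near=(np.hypot(X[...,0]-.569,X[...,1]-.23)<.05)
for lo,hi,n in [(.085,.125,'wing'),(.06,.074,'bridge')]:
    p=X[(np.hypot(X[...,0]-.569,X[...,1]-.23)<.06)&(z>lo)&(z<hi)]
    print(n,len(p),cv2.minAreaRect((p[:,:2]*1000).astype(np.float32)),np.percentile(p[:,2],[5,50,95]))
E
```

```text
2.075 [ 3.72343716e-01  2.29553693e-01  3.26506073e-01  1.66818511e+00
 -2.20109165e-04  2.10135601e+00] [0.56660335 0.22121801 0.19063061] [-3.14132763e+00  4.10675488e-04  1.41258046e+00] [-0.20588989  0.56381252  1.95448954]
wing 723 ((568.6762084960938, 230.03146362304688), (53.17206573486328, 11.732441902160645), 80.98368072509766) [0.09835388 0.10093029 0.10229087]
bridge 2430 ((568.6017456054688, 229.63931274414062), (43.88105392456055, 75.9828109741211), 81.05426025390625) [0.06420189 0.06567506 0.06792651]
```

View pics/w1.png

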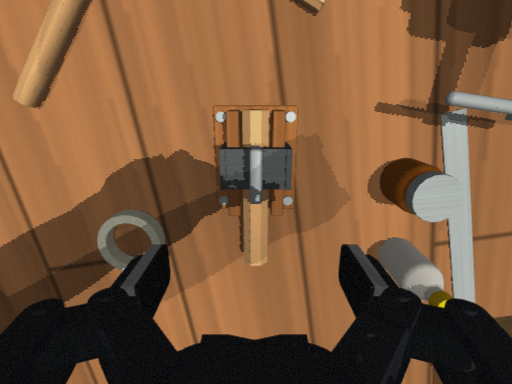

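The wrist picture shows the wing at px (256,170), centred between the bridge edges, with the blank running down to (257,260). I descend and grip the wing.

Call:
{"name": "arm_command", "arguments": {"deltas": [{"xyz":[2,9,-50],"twist":0,"gripper":1},{"xyz":[2,9,-90],"twist":0,"gripper":1},{"xyz":[2,9,-114],"twist":0,"gripper":1},{"xyz":[2,9,-114],"twist":0,"gripper":0},{"xyz":[2,9,-114],"twist":0,"gripper":0},{"xyz":[2,9,-114],"twist":0,"gripper":0},{"xyz":[2,9,-114],"twist":0,"gripper":0},{"xyz":[2,9,-114],"twist":0,"gripper":0}], "force": 60}}

```text
time_s: 3.08
tool_pos: [0.5691, 0.231, 0.077]
eef_rot: [3.141, -0.0, 1.413]
force: [-0.2, -0.4, 0.1]
grip_width: 0.001
```

```bash
python3 - <<'E'
from h import *
s=arm.get_state(); print(s['tool_pos'],s['eef_rot'],s['force'],s['wrist_torque'],s['grip_width'])
E
```

```text
[0.5691043  0.23101053 0.07699424] [ 3.14111459e+00 -3.10960741e-04  1.41282679e+00] [-0.21500589 -0.35676227  0.07369152] [-0.0012608   0.02389786  0.0428835 ] 0.0006232948826759174
```

The fingers closed on nothing, so I need to look.

```bash
python3 - <<'E'
from h import *
d=grab('wrist','w2'); d2=grab('top','t2'); d3=grab('side','s2')
a=cv2.resize(d3['img'][200:330,180:340,::-1],(480,390)); b=cv2.resize(d2['img'][130:230,110:230,::-1],(400,333))
c=np.zeros((390,800,3),np.uint8); c[:390,:480]=a; c[:333,480:]=b[:,:320]; cv2.imwrite('pics/c2.png',c)
E
```

```text
(no output)
```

View pics/w2.png

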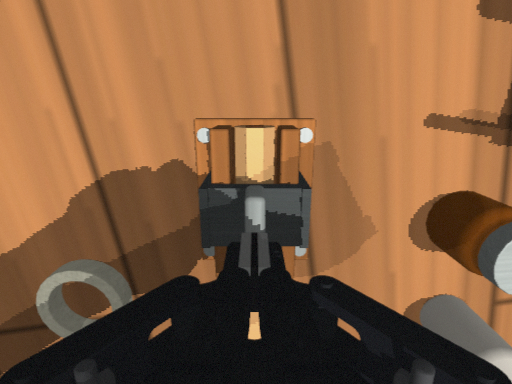

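View pics/c2.png

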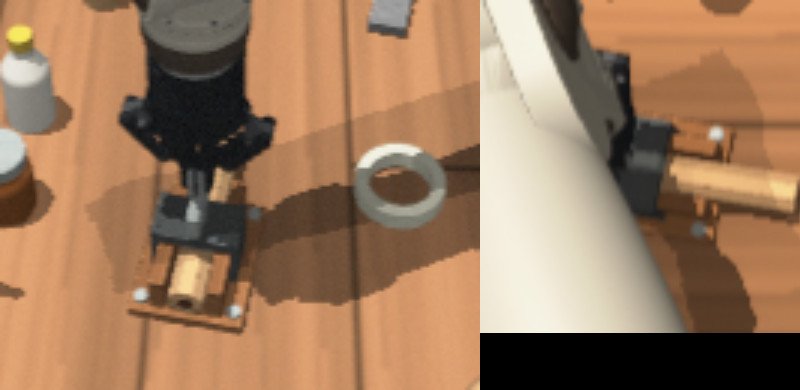

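```bash
python3 - <<'E'
from h import *
d=load('w2')
cv2.imwrite('pics/c2b.png',cv2.resize(d['img'][170:350,160:350,::-1],(633,600),interpolation=cv2.INTER_CUBIC))
X=cloud(d)
for v in range(185,290,8): print(v,[(X[v,u]*1000).round().tolist() for u in (247,256,265)])
E
```

```text
185 [[567.0, 252.0, 59.0], [574.0, 256.0, 77.0], [580.0, 250.0, 60.0]]
193 [[569.0, 256.0, 93.0], [574.0, 256.0, 94.0], [579.0, 246.0, 65.0]]
201 [[569.0, 254.0, 101.0], [574.0, 254.0, 102.0], [578.0, 241.0, 67.0]]
209 [[568.0, 250.0, 101.0], [573.0, 249.0, 102.0], [577.0, 235.0, 65.0]]
217 [[567.0, 245.0, 101.0], [572.0, 245.0, 102.0], [576.0, 229.0, 65.0]]
225 [[566.0, 240.0, 100.0], [572.0, 239.0, 101.0], [576.0, 223.0, 65.0]]
233 [[567.0, 242.0, 117.0], [572.0, 242.0, 118.0], [576.0, 241.0, 116.0]]
241 [[568.0, 242.0, 126.0], [572.0, 241.0, 126.0], [576.0, 241.0, 126.0]]
249 [[568.0, 242.0, 133.0], [572.0, 241.0, 134.0], [576.0, 241.0, 135.0]]
257 [[568.0, 242.0, 141.0], [572.0, 242.0, 142.0], [576.0, 241.0, 141.0]]
265 [[568.0, 242.0, 148.0], [572.0, 242.0, 148.0], [575.0, 240.0, 147.0]]
273 [[568.0, 243.0, 155.0], [571.0, 238.0, 149.0], [575.0, 242.0, 156.0]]
281 [[568.0, 243.0, 161.0], [571.0, 234.0, 149.0], [575.0, 242.0, 161.0]]
289 [[568.0, 240.0, 161.0], [570.0, 231.0, 149.0], [575.0, 241.0, 165.0]]
```

View pics/c2b.png

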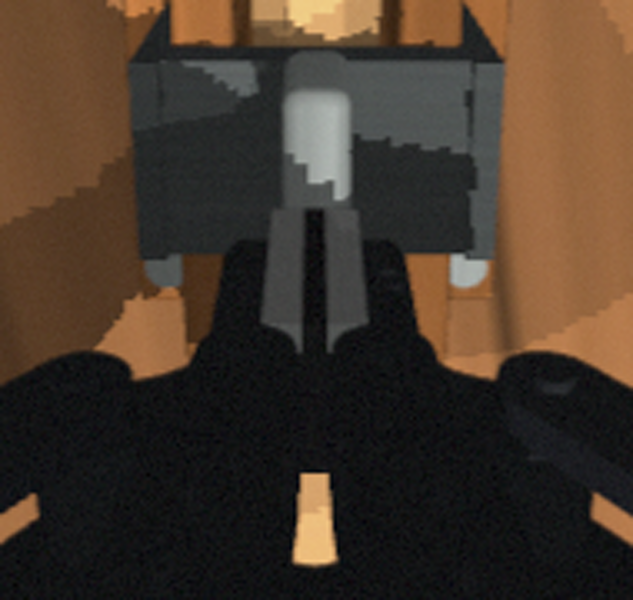

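```bash
python3 - <<'E'
from h import *
d=load('w2'); X=cloud(d); print('cam',-d['R'].T@d['t'])
for v in range(225,236): print(v,[(X[v,u]*1000).round().tolist() for u in (242,247,256,265,270)])
d=load('s2'); X=cloud(d); print('cam',-d['R'].T@d['t'])
for v in range(246,284,3): print(v,[(X[v,u]*1000).round().tolist() for u in (240,243,246,249)])
d=load('w1'); X=cloud(d)
for v in range(240,330,10): print(v,[(X[v,u]*1000).round().tolist() for u in (145,160,350,365)])
E
```

```text
cam [0.58109286 0.30537487 0.25440988]
225 [[560.0, 226.0, 66.0], [566.0, 240.0, 100.0], [572.0, 239.0, 101.0], [576.0, 223.0, 65.0], [579.0, 222.0, 66.0]]
226 [[559.0, 224.0, 65.0], [566.0, 239.0, 101.0], [571.0, 239.0, 101.0], [576.0, 222.0, 66.0], [579.0, 222.0, 66.0]]
227 [[559.0, 224.0, 65.0], [566.0, 239.0, 102.0], [571.0, 238.0, 101.0], [575.0, 221.0, 66.0], [579.0, 221.0, 66.0]]
228 [[559.0, 223.0, 65.0], [566.0, 239.0, 102.0], [571.0, 238.0, 102.0], [575.0, 221.0, 65.0], [579.0, 220.0, 65.0]]
229 [[559.0, 222.0, 64.0], [566.0, 237.0, 101.0], [571.0, 237.0, 101.0], [575.0, 220.0, 66.0], [579.0, 219.0, 65.0]]
230 [[559.0, 222.0, 65.0], [566.0, 237.0, 100.0], [571.0, 236.0, 101.0], [575.0, 219.0, 65.0], [579.0, 218.0, 65.0]]
231 [[559.0, 221.0, 66.0], [566.0, 237.0, 102.0], [571.0, 236.0, 101.0], [575.0, 219.0, 66.0], [578.0, 218.0, 66.0]]
232 [[565.0, 242.0, 115.0], [567.0, 242.0, 115.0], [572.0, 241.0, 115.0], [576.0, 240.0, 114.0], [578.0, 217.0, 66.0]]
233 [[565.0, 242.0, 116.0], [567.0, 242.0, 117.0], [572.0, 242.0, 118.0], [576.0, 241.0, 116.0], [578.0, 216.0, 65.0]]
234 
[... 1652 characters left out ...]
0, 247.0], [701.0, 76.0, -0.0]]
260 [[523.0, 240.0, 258.0], [526.0, 235.0, 250.0], [610.0, 224.0, 253.0], [615.0, 225.0, 257.0]]
270 [[525.0, 240.0, 265.0], [525.0, 231.0, 251.0], [609.0, 221.0, 256.0], [613.0, 225.0, 264.0]]
280 [[526.0, 237.0, 268.0], [524.0, 227.0, 253.0], [609.0, 216.0, 256.0], [611.0, 225.0, 271.0]]
290 [[526.0, 234.0, 270.0], [523.0, 222.0, 254.0], [608.0, 211.0, 257.0], [610.0, 222.0, 272.0]]
300 [[525.0, 230.0, 271.0], [523.0, 218.0, 255.0], [608.0, 207.0, 258.0], [609.0, 219.0, 274.0]]
310 [[537.0, 243.0, 295.0], [391.0, 23.0, 1.0], [674.0, -22.0, 0.0], [602.0, 233.0, 295.0]]
320 [[539.0, 243.0, 299.0], [386.0, 4.0, 0.0], [673.0, -42.0, -1.0], [601.0, 233.0, 299.0]]
```

Both cameras put the fingertips at z ≈ 114 mm while tool_pos reads 77 mm. The real tips therefore sit about 37 mm higher than the reported TCP, and I'll correct for that. I open, go 36 mm lower and grip again.

Call:
{"name": "arm_command", "arguments": {"deltas": [{"xyz":[0,0,0],"twist":0,"gripper":1},{"xyz":[0,0,0],"twist":0,"gripper":1},{"xyz":[0,0,0],"twist":0,"gripper":1},{"xyz":[0,-1,-18],"twist":0,"gripper":1},{"xyz":[0,-1,-36],"twist":0,"gripper":1},{"xyz":[0,-1,-36],"twist":0,"gripper":0},{"xyz":[0,-1,-36],"twist":0,"gripper":0},{"xyz":[0,-1,-36],"twist":0,"gripper":0},{"xyz":[0,-1,-36],"twist":0,"gripper":0},{"xyz":[0,-1,-36],"twist":0,"gripper":0}], "force": 60}}

```text
time_s: 4.47
tool_pos: [0.5694, 0.23, 0.0413]
eef_rot: [3.14, -0.001, 1.413]
force: [1.0, -0.2, 3.7]
grip_width: 0.129
```

```bash
python3 - <<'E'
from h import *
s=arm.get_state(); print(s['time_s'],s['tool_pos'],s['eef_rot'],s['force'],s['wrist_torque'],s['grip_width'])
d=grab('wrist','w3')
X=cloud(d)
for v in range(200,250,3): print(v,[(X[v,u]*1000).round().tolist() for u in (238,247,256,265,274)])
cv2.imwrite('pics/c3.png',cv2.resize(d['img'][130:350,160:350,::-1],(518,600),interpolation=cv2.INTER_CUBIC))
E
```

```text
4.475 [0.56937727 0.23002611 0.04130983] [ 3.14044346e+00 -5.88787065e-04  1.41277727e+00] [ 0.98188879 -0.17150806  3.69708382] [-0.03499754  0.0359827  -0.01561626] 0.1293782104513765
200 [[564.0, 253.0, 59.0], [569.0, 252.0, 59.0], [574.0, 250.0, 57.0], [579.0, 250.0, 59.0], [584.0, 249.0, 59.0]]
203 [[564.0, 253.0, 65.0], [570.0, 256.0, 77.0], [575.0, 256.0, 79.0], [579.0, 250.0, 63.0], [584.0, 249.0, 64.0]]
206 [[564.0, 251.0, 66.0], [570.0, 257.0, 84.0], [574.0, 256.0, 83.0], [579.0, 249.0, 65.0], [584.0, 248.0, 65.0]]
209 [[563.0, 249.0, 65.0], [570.0, 256.0, 87.0], [574.0, 256.0, 87.0], [579.0, 253.0, 81.0], [583.0, 246.0, 66.0]]
212 [[563.0, 248.0, 67.0], [570.0, 257.0, 91.0], [574.0, 256.0, 91.0], [578.0, 253.0, 86.0], [583.0, 244.0, 65.0]]
215 [[563.0, 246.0, 66.0], [570.0, 256.0, 94.0], [574.0, 256.0, 94.0], [578.0, 254.0, 92.0], [583.0, 243.0, 67.0]]
218 [[563.0, 244.0, 66.0], [570.0, 256.0, 97.0], [574.0, 255.0, 98.0], [578.0, 254.0, 96.0], [583.0, 241.0, 66.0]]
221 [[562.0, 243.0, 66.0], [570.0, 256.0, 100.0], [574.0, 255.0, 100.0], [578.0, 254.0, 99.0], [582.0, 239.0,
[... 367 characters left out ...]
[563.0, 242.0, 81.0], [570.0, 251.0, 102.0], [573.0, 250.0, 102.0], [577.0, 248.0, 99.0], [581.0, 240.0, 82.0]]
236 [[563.0, 242.0, 85.0], [569.0, 249.0, 101.0], [573.0, 249.0, 101.0], [577.0, 248.0, 101.0], [581.0, 239.0, 84.0]]
239 [[563.0, 242.0, 87.0], [569.0, 248.0, 101.0], [573.0, 247.0, 102.0], [577.0, 246.0, 100.0], [581.0, 240.0, 89.0]]
242 [[563.0, 242.0, 91.0], [569.0, 246.0, 102.0], [573.0, 245.0, 101.0], [577.0, 244.0, 99.0], [581.0, 239.0, 91.0]]
245 [[564.0, 242.0, 95.0], [568.0, 245.0, 101.0], [572.0, 244.0, 101.0], [576.0, 243.0, 100.0], [580.0, 239.0, 95.0]]
248 [[564.0, 242.0, 97.0], [568.0, 243.0, 101.0], [572.0, 243.0, 102.0], [576.0, 241.0, 100.0], [580.0, 240.0, 98.0]]
```

View pics/c3.png

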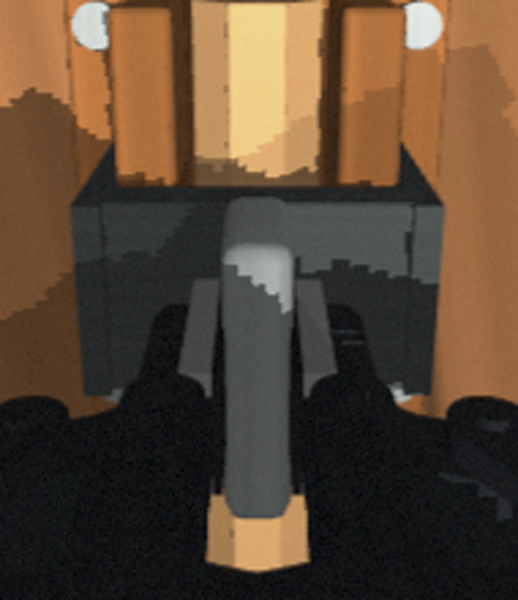

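The wing is now held: grip 0.129 ≈ 11 mm, with a finger on each side in the crop. I feel it with a small counter-clockwise turn.

Call:
{"name": "arm_command", "arguments": {"deltas": [{"xyz":[0,0,0],"twist":0.04,"gripper":0},{"xyz":[0,0,0],"twist":0.07,"gripper":0},{"xyz":[0,0,0],"twist":0.07,"gripper":0}]}}

```text
time_s: 4.9
tool_pos: [0.5697, 0.23, 0.0413]
eef_rot: [3.14, -0.001, 1.482]
force: [3.4, 1.3, 5.0]
grip_width: 0.128
```

```bash
python3 - <<'E'
from h import *
s=arm.get_state(); print(s['time_s'],s['tool_pos'],s['eef_rot'],s['force'],s['wrist_torque'],s['grip_width'],s['joint_efforts'])
E
```

```text
4.9 [0.56968937 0.23001609 0.0413309 ] [ 3.13995985e+00 -8.38023000e-04  1.48150680e+00] [3.37794939 1.26116926 5.01129728] [ 0.14627879 -0.27241317 -1.59490209] 0.12780880226091917 [  2.00862899 -58.17571878  42.75171161   0.9524332    0.07803024
  -1.78810649]
```

The moment is -1.6 N m, so it is blocked hard counter-clockwise. I check the other way.

Call:
{"name": "arm_command", "arguments": {"deltas": [{"xyz":[0,0,0],"twist":-0.07,"gripper":0},{"xyz":[0,0,0],"twist":-0.2,"gripper":0},{"xyz":[0,0,0.5],"twist":-0.27,"gripper":0},{"xyz":[0,0,0.5],"twist":-0.27,"gripper":0}]}}

```text
time_s: 5.4
tool_pos: [0.5694, 0.23, 0.0413]
eef_rot: [3.141, -0.0, 1.214]
force: [3.5, 1.4, 2.9]
grip_width: 0.123
```

```bash
python3 - <<'E'
from h import *
s=arm.get_state(); print(s['time_s'],s['tool_pos'],s['eef_rot'],s['force'],s['wrist_torque'],s['grip_width'],s['q'])
E
```

```text
5.4 [0.56936926 0.22999377 0.04131509] [ 3.14070584e+00 -4.59444610e-04  1.21370595e+00] [3.50598749 1.41997247 2.93385148] [ 0.03059808 -0.68821709 -0.15125736] 0.12328996166736272 [ 3.84037957e-01  2.33890143e-01  4.34696693e-02  1.37941146e+00
 -2.59772808e-04  2.31192474e+00]
```

It gives easily clockwise (moment near zero, already 0.2 rad), so the thread is left-handed. I re-grip half a turn round to get the wrist range.

Call:
{"name": "arm_command", "arguments": {"deltas": [{"xyz":[0,0,0],"twist":0,"gripper":1},{"xyz":[0,0,0],"twist":0,"gripper":1},{"xyz":[0,0,0],"twist":0,"gripper":1},{"xyz":[0,0,0],"twist":0.18,"gripper":1},{"xyz":[0,0,0],"twist":0.36,"gripper":1},{"xyz":[0,0,0],"twist":0.54,"gripper":1},{"xyz":[0,0,0],"twist":0.72,"gripper":1},{"xyz":[0,0,0],"twist":0.9,"gripper":1},{"xyz":[0,0,0],"twist":1.08,"gripper":1},{"xyz":[0,0,0],"twist":1.26,"gripper":1},{"xyz":[0,0,0],"twist":1.44,"gripper":1},{"xyz":[0,0,0],"twist":1.62,"gripper":1}]}}

```text
time_s: 6.9
tool_pos: [0.5687, 0.2299, 0.0409]
eef_rot: [-3.141, -0.0, 2.839]
force: [-1.1, -0.3, -0.8]
grip_width: 0.998
```

Call:
{"name": "arm_command", "arguments": {"deltas": [{"xyz":[0,0,0],"twist":0.18,"gripper":1},{"xyz":[0,0,0],"twist":0.36,"gripper":1},{"xyz":[0,0,0],"twist":0.54,"gripper":1},{"xyz":[0,0,0],"twist":0.72,"gripper":1},{"xyz":[0,0,0],"twist":0.9,"gripper":1},{"xyz":[0,0,0],"twist":1.08,"gripper":1},{"xyz":[0,0,0],"twist":1.26,"gripper":1},{"xyz":[0,0,0],"twist":1.44,"gripper":1},{"xyz":[0,0,0],"twist":1.52,"gripper":1}]}}

```text
time_s: 8.02
tool_pos: [0.5687, 0.2299, 0.0409]
eef_rot: [3.141, -0.0, -1.926]
force: [0.5, 0.5, 0.0]
grip_width: 0.998
```

Call:
{"name": "arm_command", "arguments": {"deltas": [{"xyz":[0,0,0],"twist":0,"gripper":0},{"xyz":[0,0,0],"twist":0,"gripper":0},{"xyz":[0,0,0],"twist":0,"gripper":0},{"xyz":[0,0,0],"twist":0,"gripper":0},{"xyz":[0,0,0],"twist":0,"gripper":0}], "force": 60}}

```text
time_s: 8.65
tool_pos: [0.5693, 0.2298, 0.0413]
eef_rot: [-3.141, 0.0, -1.931]
force: [1.4, -1.6, 1.1]
grip_width: 0.133
```

```bash
python3 - <<'E'
from h import *
s=arm.get_state(); print(s['time_s'],s['tool_pos'],s['eef_rot'],s['force'],s['wrist_torque'],s['grip_width'],s['q'])
E
```

```text
8.65 [0.56930726 0.2297763  0.04126446] [-3.14082941e+00  1.15567121e-04 -1.93081293e+00] [ 1.43575601 -1.58807176  1.08416748] [-0.18892007 -0.35109683  0.00056755] 0.13276913629919782 [ 3.83837115e-01  2.33932907e-01  4.34226114e-02  1.37964614e+00
 -4.31769635e-04 -8.26942699e-01]
```

Call:
{"name": "arm_command", "arguments": {"deltas": [{"xyz":[0,0,0.5],"twist":-0.18,"gripper":0},{"xyz":[0,0,1],"twist":-0.36,"gripper":0},{"xyz":[0,0,1.5],"twist":-0.54,"gripper":0},{"xyz":[0,0,2],"twist":-0.72,"gripper":0},{"xyz":[0,0,2.6],"twist":-0.9,"gripper":0},{"xyz":[0,0,3.1],"twist":-1.08,"gripper":0},{"xyz":[0,0,3.6],"twist":-1.26,"gripper":0},{"xyz":[0,0,4.2],"twist":-1.44,"gripper":0},{"xyz":[0,0,4.7],"twist":-1.62,"gripper":0},{"xyz":[0,0,5.2],"twist":-1.8,"gripper":0},{"xyz":[0,0,5.7],"twist":-1.98,"gripper":0},{"xyz":[0,0,6.2],"twist":-2.14,"gripper":0}]}}

```text
time_s: 10.15
tool_pos: [0.5691, 0.2289, 0.0461]
eef_rot: [-3.14, 0.001, 2.207]
force: [4.0, -5.1, -6.4]
grip_width: 0.125
```

```bash
python3 - <<'E'
from h import *
s=arm.get_state(); print(s['time_s'],s['tool_pos'],s['eef_rot'],s['force'],s['wrist_torque'],s['grip_width'],s['q'])
E
```

```text
10.15 [0.56908473 0.22893866 0.04613058] [-3.14006240e+00  1.34553678e-03  2.20746055e+00] [ 3.96362912 -5.06932645 -6.43510974] [-0.63234141 -1.09579173  0.79016903] 0.12513080121356754 [ 0.38336173  0.2333148   0.05210761  1.39073338 -0.00168609  1.31749583]
```

Call:
{"name": "arm_command", "arguments": {"deltas": [{"xyz":[0,0,0.3],"twist":-0.06,"gripper":0},{"xyz":[0,0,0.3],"twist":-0.12,"gripper":0},{"xyz":[0,0,0.3],"twist":-0.12,"gripper":0}]}}

```text
time_s: 10.52
tool_pos: [0.5691, 0.2292, 0.0465]
eef_rot: [-3.14, 0.001, 2.094]
force: [4.6, -3.0, -7.5]
grip_width: 0.131
```

```bash
python3 - <<'E'
from h import *
s=arm.get_state(); print(s['time_s'],s['tool_pos'],s['eef_rot'],s['force'],s['wrist_torque'],s['grip_width'],s['q'])
E
```

```text
10.525 [0.56910955 0.22920026 0.04648822] [-3.14049214e+00  1.41273260e-03  2.09367771e+00] [ 4.64758731 -3.04652487 -7.46838408] [-0.63152198 -1.06138908  1.65430007] 0.13105995674911552 [ 0.38367192  0.23322993  0.05269915  1.39115939 -0.00155177  1.43158834]
```

The stop is reached: the tool is at -2.46 rad with the moment risen to 1.65 N m. I release, rise, and check the wing.

Call:
{"name": "arm_command", "arguments": {"deltas": [{"xyz":[0,0,0],"twist":0.06,"gripper":1},{"xyz":[0,0,0],"twist":0.06,"gripper":1},{"xyz":[0,0,0],"twist":0.06,"gripper":1},{"xyz":[0,0,50],"twist":0,"gripper":1},{"xyz":[-6,-40,90],"twist":-0.18,"gripper":1},{"xyz":[-12,-75,90],"twist":-0.36,"gripper":1},{"xyz":[-18,-108,90],"twist":-0.54,"gripper":1},{"xyz":[-18,-108,90],"twist":-0.68,"gripper":1},{"xyz":[-18,-108,90],"twist":-0.68,"gripper":1}]}}

```text
time_s: 11.65
tool_pos: [0.551, 0.1216, 0.1379]
eef_rot: [3.141, -0.0, 1.412]
force: [-0.1, 0.7, 0.3]
grip_width: 1.001
```

```bash
python3 - <<'E'
from h import *
s=arm.get_state(); print(s['time_s'],s['tool_pos'],s['eef_rot'],s['force'],s['q'])
d=grab('wrist','w4'); X=cloud(d); z=X[...,2]
m=(np.hypot(X[...,0]-.569,X[...,1]-.23)<.06)
for lo,hi,n in [(.095,.125,'wing'),(.06,.074,'bridge')]:
    p=X[m&(z>lo)&(z<hi)]
    if len(p)>5: print(n,len(p),cv2.minAreaRect((p[:,:2]*1000).astype(np.float32)),np.percentile(p[:,2],[5,50,95]))
t=np.array([.5687,.23]);
p=X[(z>.037)&(z<.047)&(X[...,1]<.155)&(np.hypot(X[...,0]-.5515,X[...,1]-.12)<.06)]
print('blank',len(p),cv2.minAreaRect((p[:,:2]*1000).astype(np.float32)),np.percentile(p[:,2],[5,50,95]),p[:,1].min())
E
```

```text
11.65 [0.55095884 0.12162673 0.1378571 ] [ 3.14118419e+00 -2.48662489e-04  1.41240646e+00] [-0.06485669  0.67143805  0.34383881] [2.17223751e-01 1.06218810e-01 8.43075816e-02 1.54841389e+00
 8.14838230e-05 1.94641002e+00]
wing 1676 ((568.8585815429688, 229.39132690429688), (12.278861999511719, 53.49578857421875), 33.524139404296875) [0.10256323 0.10577034 0.10715121]
bridge 4431 ((568.7169799804688, 229.22364807128906), (43.847564697265625, 76.40047454833984), 81.03646087646484) [0.06436103 0.06575777 0.06799563]
blank 1190 ((552.078125, 128.68240356445312), (55.701229095458984, 23.403331756591797), 81.60662841796875) [0.03758424 0.04107804 0.04250798] 0.09983377838418026
```

View pics/w4.png

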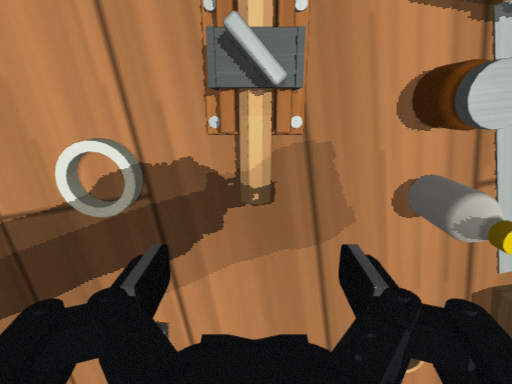

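The wing now lies at 123.5°, exactly -2.40 rad from its tight 81°. It is seen from (232,18) to (282,78), and the blank's free end is at px (256,195). I descend on the free end.

Call:
{"name": "arm_command", "arguments": {"deltas": [{"xyz":[0,0,-60],"twist":0,"gripper":1},{"xyz":[0.5,0,-120],"twist":0,"gripper":1},{"xyz":[0.5,0,-150],"twist":0,"gripper":1},{"xyz":[0.5,0,-165],"twist":0,"gripper":1},{"xyz":[0.5,0,-165],"twist":0,"gripper":0},{"xyz":[0.5,0,-165],"twist":0,"gripper":0},{"xyz":[0.5,0,-165],"twist":0,"gripper":0},{"xyz":[0.5,0,-165],"twist":0,"gripper":0},{"xyz":[0.5,0,-165],"twist":0,"gripper":0}], "force": 40}}

```text
time_s: 12.82
tool_pos: [0.5523, 0.1221, -0.0263]
eef_rot: [3.14, -0.001, 1.413]
force: [0.3, 0.2, 6.1]
grip_width: 0.341
```

```bash
python3 - <<'E'
from h import *
s=arm.get_state(); print(s['time_s'],s['tool_pos'],s['eef_rot'],s['force'],s['wrist_torque'],s['grip_width'])
d=grab('wrist','w5')
E
```

```text
12.825 [ 0.55230347  0.12205819 -0.0263172 ] [ 3.13965612e+00 -7.94379707e-04  1.41275131e+00] [0.27178464 0.22499653 6.09281671] [ 0.12204262 -0.13807553 -0.05724894] 0.34101799065759414
```

View pics/w5.png

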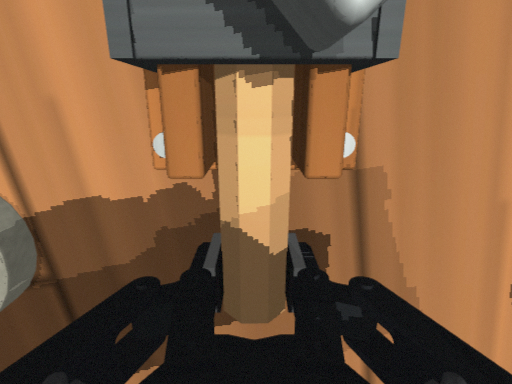

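The blank is held (29 mm). I draw it out slowly at first.

Call:
{"name": "arm_command", "arguments": {"deltas": [{"xyz":[-1.6,-10,1],"twist":0,"gripper":0},{"xyz":[-3.1,-20,1],"twist":0,"gripper":0},{"xyz":[-4.7,-30,1],"twist":0,"gripper":0},{"xyz":[-6.3,-40,1],"twist":0,"gripper":0}]}}

```text
time_s: 13.38
tool_pos: [0.5449, 0.0811, -0.0265]
eef_rot: [-3.141, -0.0, 1.412]
force: [0.6, 1.9, 1.6]
grip_width: 0.341
```

Call:
{"name": "arm_command", "arguments": {"deltas": [{"xyz":[-3.1,-20,0],"twist":0,"gripper":0},{"xyz":[-6.3,-40,0],"twist":0,"gripper":0},{"xyz":[-9.4,-60,0],"twist":0,"gripper":0},{"xyz":[-12.6,-80,0],"twist":0,"gripper":0},{"xyz":[-15.7,-100,0],"twist":0,"gripper":0},{"xyz":[-18.8,-120,0],"twist":0,"gripper":0},{"xyz":[-18.8,-120,0],"twist":0,"gripper":0}]}}

```text
time_s: 14.25
tool_pos: [0.5256, -0.0399, -0.0268]
eef_rot: [-3.141, 0.001, 1.411]
force: [-0.5, 0.6, -0.7]
grip_width: 0.34
```

```bash
python3 - <<'E'
from h import *
s=arm.get_state(); print(s['time_s'],s['tool_pos'],s['eef_rot'],s['force'],s['wrist_torque'],s['grip_width'])
d=grab('wrist','w6'); X=cloud(d)
for v in range(40,320,20): print(v,(X[v,256]*1000).round(1))
E
```

```text
14.25 [ 0.52564902 -0.03994443 -0.02675937] [-3.14082833e+00  6.92211683e-04  1.41054763e+00] [-0.49928796  0.59025151 -0.69069168] [-0.08980029  0.00883255 -0.01652308] 0.33963638241588784
40 [541.8  54.4  40.7]
60 [540.8  48.4  39.8]
80 [539.8  41.9  39.6]
100 [538.7  35.2  39.7]
120 [537.6  28.3  40.9]
140 [536.4  21.   40.1]
160 [535.2  13.6  40.5]
180 [534.    5.6  39.8]
200 [532.7  -2.2  41. ]
220 [531.3 -10.7  40.9]
240 [529.8 -20.3  39.6]
260 [528.4 -29.4  40. ]
280 [526.8 -39.1  40.1]
300 [525.3 -48.7  41. ]
```

View pics/w6.png

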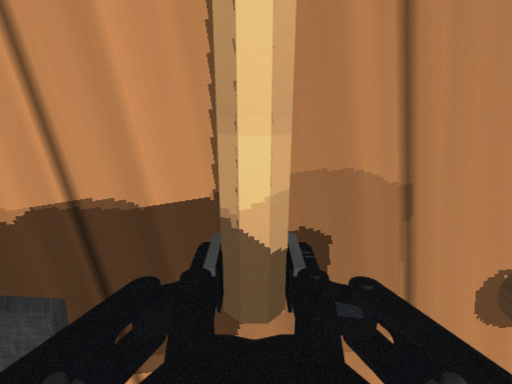

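The blank is out and level, with its top at ~40 mm. I lower it to the bench gently.

Call:
{"name": "arm_command", "arguments": {"deltas": [{"xyz":[0,0,-5],"twist":0,"gripper":0},{"xyz":[0,0,-9],"twist":0,"gripper":0},{"xyz":[0,0,-10],"twist":0,"gripper":0},{"xyz":[0,0,-10],"twist":0,"gripper":0}]}}

```text
time_s: 14.8
tool_pos: [0.5263, -0.0377, -0.0356]
eef_rot: [3.141, 0.0, 1.414]
force: [-3.9, -0.2, 10.6]
grip_width: 0.342
```

Call:
{"name": "arm_command", "arguments": {"deltas": [{"xyz":[0,0,-1],"twist":0,"gripper":0},{"xyz":[0,0,-1],"twist":0,"gripper":0}]}}

```text
time_s: 15.05
tool_pos: [0.5264, -0.0377, -0.0356]
eef_rot: [3.141, 0.0, 1.414]
force: [-9.6, -0.2, 18.0]
grip_width: 0.344
```

```bash
python3 - <<'E'
from h import *
s=arm.get_state(); print(s['time_s'],s['tool_pos'],s['eef_rot'],s['force'],s['wrist_torque'],s['grip_width'])
d=grab('wrist','w7'); X=cloud(d); print(np.nanmedian(X[40:300,256,2]),[X[v,256,2].round(4) for v in range(20,310,20)])
E
```

```text
15.05 [ 0.52637284 -0.03769353 -0.03561191] [3.14094121e+00 1.45361865e-04 1.41358315e+00] [-9.58415188 -0.15098212 17.98804129] [-0.04054678  1.97230875 -0.02143476] 0.3438369987485258
0.03153270524449374 [np.float64(0.0308), np.float64(0.032), np.float64(0.0315), np.float64(0.0312), np.float64(0.0319), np.float64(0.0315), np.float64(0.0311), np.float64(0.0319), np.float64(0.0319), np.float64(0.0313), np.float64(0.0325), np.float64(0.0307), np.float64(0.0314), np.float64(0.0319), np.float64(0.0321)]
```

Contact at 18 N and the blank lies level with its top at ~31 mm. I ease the load off and let go.

Call:
{"name": "arm_command", "arguments": {"deltas": [{"xyz":[0,0,1],"twist":0,"gripper":0},{"xyz":[0,0,1],"twist":0,"gripper":0.5},{"xyz":[0,0,1],"twist":0,"gripper":1},{"xyz":[0,0,1],"twist":0,"gripper":1},{"xyz":[0,0,1],"twist":0,"gripper":1},{"xyz":[0,0,60],"twist":0,"gripper":1},{"xyz":[0,0,100],"twist":0,"gripper":1},{"xyz":[0,0,120],"twist":0,"gripper":1},{"xyz":[0,0,120],"twist":0,"gripper":1}]}}

```text
time_s: 16.23
tool_pos: [0.5274, -0.0382, 0.084]
eef_rot: [3.139, -0.0, 1.413]
force: [0.1, 0.2, -0.8]
grip_width: 0.998
```

```bash
python3 - <<'E'
from h import *
s=arm.get_state(); print(s['time_s'],s['tool_pos'],s['eef_rot'],s['force'],s['grip_width'])
d=grab('wrist','w8'); X=cloud(d); z=X[...,2]
a=np.array([.156,.988]); c=np.array([.538,.037])
r=X[...,:2]-c; l=r@a; w=r@np.array([a[1],-a[0]])
p=X[(z>.006)&(z<.04)&(abs(w)<.04)&(abs(l)<.14)]
print(len(p),cv2.minAreaRect((p[:,:2]*1000).astype(np.float32)),np.percentile(p[:,2],[5,50,95]))
p=p[p[:,2]>.026]; print(len(p),cv2.minAreaRect((p[:,:2]*1000).astype(np.float32)))
E
```

```text
16.225 [ 0.52735388 -0.03815853  0.08401689] [ 3.13868320e+00 -3.01648729e-04  1.41276526e+00] [ 0.09878777  0.22511769 -0.82308743] 0.9984408866842893
8249 ((535.5822143554688, 23.397415161132812), (167.48370361328125, 30.13031578063965), 80.94136047363281) [0.02144114 0.02824617 0.03034956]
5451 ((535.4638061523438, 22.55364990234375), (165.75796508789062, 21.723100662231445), 81.16046142578125)
```

View pics/w8.png

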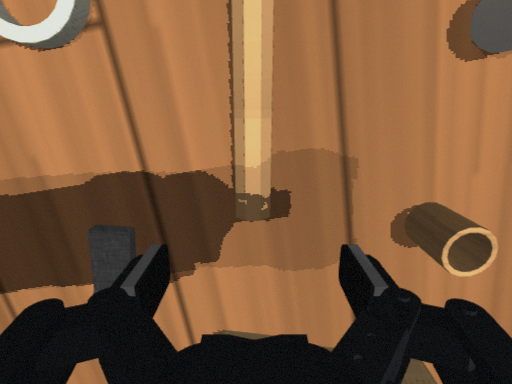

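Blank lies on the bench, its near end at px (253,215). I check its full length with the fixed cameras and refine the trough.

```bash
python3 - <<'E'
from h import *
a=np.array([.156,.988]); n=np.array([a[1],-a[0]]); c=np.array([.5374,.0346])
for cam in ['side','top']:
    d=grab(cam,cam+'9'); X=cloud(d); z=X[...,2]
    r=X[...,:2]-c; l=r@a; w=r@n
    p=X[(z>.01)&(z<.04)&(abs(w)<.025)&(abs(l)<.105)]
    L=(p[:,:2]-c)@a; print(cam,len(p),np.percentile(L,[1,99]).round(4),cv2.minAreaRect((p[:,:2]*1000).astype(np.float32)))
    p=X[(np.hypot(X[...,0]-.566,X[...,1]+.252)<.135)&(z>.036)&(z<.056)]
    print(' trough',len(p),cv2.minAreaRect((p[:,:2]*1000).astype(np.float32)))
cv2.imwrite('pics/s9c.png',cv2.resize(load('side9')['img'][120:300,180:340,::-1],(533,600)))
E
```

```text
side 560 [-0.0927  0.098 ] ((537.2025756835938, 36.793418884277344), (194.26361083984375, 30.881343841552734), 81.06952667236328)
 trough 159 ((565.3576049804688, -251.6993408203125), (63.567996978759766, 221.60667419433594), 74.3283462524414)
top 355 [0.0071 0.0951] ((546.2536010742188, 85.50723266601562), (91.13530731201172, 30.337230682373047), 80.80091094970703)
 trough 470 ((565.6272583007812, -251.53302001953125), (56.61664962768555, 222.73255920410156), 72.91039276123047)
```

View pics/s9c.png

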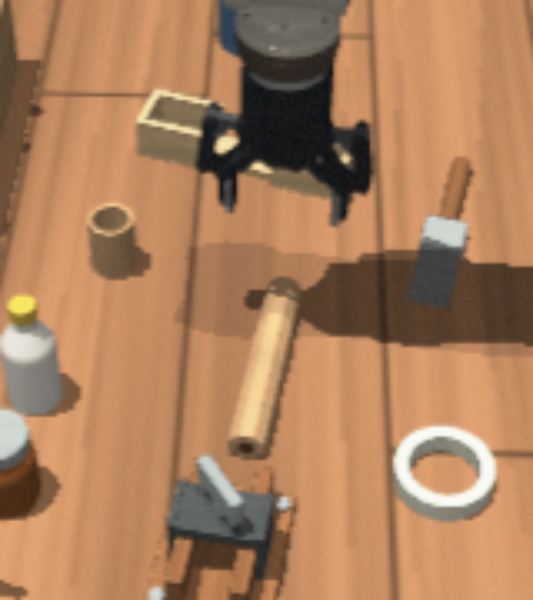

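The blank lies clear on the bench, centred at about (0.5375, 0.036). I take it by its middle.

Call:
{"name": "arm_command", "arguments": {"deltas": [{"xyz":[5,40,0],"twist":0,"gripper":1},{"xyz":[10,74,0],"twist":0,"gripper":1},{"xyz":[10,74,-50],"twist":0,"gripper":1},{"xyz":[10,74,-90],"twist":0,"gripper":1},{"xyz":[10,74,-110],"twist":0,"gripper":1},{"xyz":[10,74,-117],"twist":0,"gripper":1},{"xyz":[10,74,-117],"twist":0,"gripper":0},{"xyz":[10,74,-117],"twist":0,"gripper":0},{"xyz":[10,74,-117],"twist":0,"gripper":0},{"xyz":[10,74,-117],"twist":0,"gripper":0},{"xyz":[10,74,-117],"twist":0,"gripper":0}], "force": 40}}

```text
time_s: 17.75
tool_pos: [0.5371, 0.0359, -0.0334]
eef_rot: [3.14, -0.0, 1.413]
force: [-0.5, -0.8, 5.7]
grip_width: 0.346
```

Call:
{"name": "arm_command", "arguments": {"deltas": [{"xyz":[0,0,40],"twist":0,"gripper":0},{"xyz":[0,0,90],"twist":0,"gripper":0},{"xyz":[0,0,90],"twist":0,"gripper":0}]}}

```text
time_s: 18.12
tool_pos: [0.5386, 0.036, 0.0597]
eef_rot: [3.135, -0.001, 1.413]
force: [0.0, 0.6, -2.3]
grip_width: 0.343
```

```bash
python3 - <<'E'
from h import *
s=arm.get_state(); print(s['time_s'],s['tool_pos'],s['eef_rot'],s['force'],s['wrist_torque'],s['grip_width'])
d=grab('wrist','w10'); d=grab('side','s10'); cv2.imwrite('pics/s10c.png',cv2.resize(load('side9')['img'][100:300,160:360,::-1]*0+d['img'][100:300,160:360,::-1],(600,600)))
E
```

```text
18.125 [0.53863048 0.03604426 0.05968129] [ 3.13526699e+00 -1.46039026e-03  1.41276562e+00] [ 0.01770906  0.60756706 -2.27922774] [ 0.01343392 -0.02320031 -0.03281544] 0.3432033442330741
```

View pics/s10c.png

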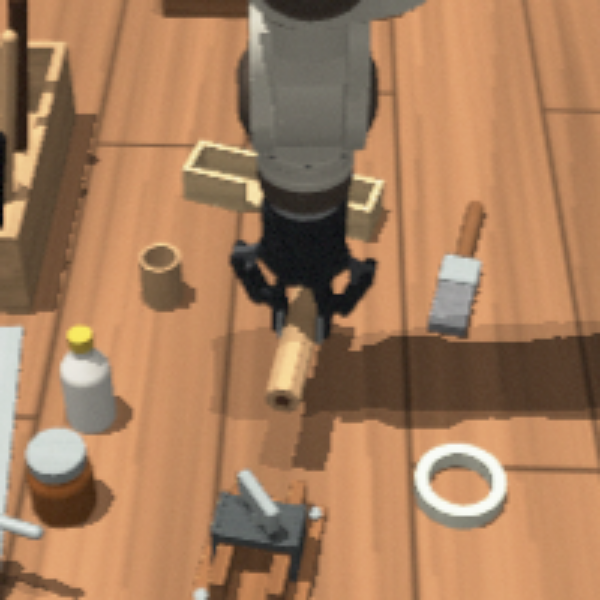

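View pics/w10.png

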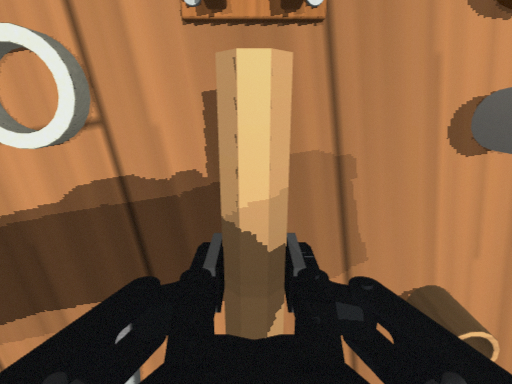

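The blank is held by its middle (28.9 mm). I carry it over the trough, turning to 162.85°.

Call:
{"name": "arm_command", "arguments": {"deltas": [{"xyz":[3,-30,10],"twist":0.15,"gripper":0},{"xyz":[6,-70,10],"twist":0.32,"gripper":0},{"xyz":[10,-110,10],"twist":0.5,"gripper":0},{"xyz":[13,-150,10],"twist":0.68,"gripper":0},{"xyz":[17,-190,10],"twist":0.86,"gripper":0},{"xyz":[20,-225,10],"twist":1.04,"gripper":0},{"xyz":[24,-260,10],"twist":1.22,"gripper":0},{"xyz":[27,-288,10],"twist":1.38,"gripper":0},{"xyz":[27,-288,10],"twist":1.429,"gripper":0},{"xyz":[27,-288,10],"twist":1.429,"gripper":0},{"xyz":[27,-288,10],"twist":1.429,"gripper":0}]}}

```text
time_s: 19.6
tool_pos: [0.5629, -0.2516, 0.0646]
eef_rot: [3.141, -0.002, 2.841]
force: [-0.2, 0.6, -1.3]
grip_width: 0.342
```

```bash
python3 - <<'E'
from h import *
s=arm.get_state(); print(s['time_s'],s['tool_pos'],s['eef_rot'],s['force'],s['grip_width'])
tp=s['tool_pos'][:2]; yaw=s['eef_rot'][2]; a=np.array([np.cos(yaw),np.sin(yaw)]); n=np.array([-a[1],a[0]])
for cam in ['wrist','top','side']:
    d=grab(cam,cam+'11'); X=cloud(d); z=X[...,2]
    r=X[...,:2]-tp; l=r@a; w=r@n
    m=(abs(w)<.02)&(abs(l)<.13)&(z>.1)&(z<.14)
    if cam=='wrist': m&=l>0.02
    print(cam,'blank',m.sum(),np.percentile(l[m],[1,99]).round(4),np.percentile(w[m],[2,98]).round(4),np.percentile(z[m],[50]).round(4))
    if m.sum()>20: print(cv2.minAreaRect((X[m][:,:2]*1000).astype(np.float32)))
    t=(abs(w)<.045)&(abs(l)<.13)&(z>.04)&(z<.052)
    if t.sum()>20: print(' trough',t.sum(),cv2.minAreaRect((X[t][:,:2]*1000).astype(np.float32)),np.percentile(l[t],[1,99]).round(4),np.percentile(w[t],[1,99]).round(4))
E
```

```text
19.6 [ 0.56289333 -0.25160837  0.06459113] [ 3.14138983e+00 -1.50699597e-03  2.84098292e+00] [-0.20955344  0.61745316 -1.33774376] 0.342432903315942
wrist blank 13157 [0.0209 0.0935] [-0.0138  0.0147] [0.1265]
((508.2279968261719, -235.17657470703125), (30.190563201904297, 74.1913833618164), 72.69164276123047)
 trough 1927 ((562.6255493164062, -252.713623046875), (56.13663864135742, 216.8937530517578), 72.70327758789062) [-0.1058  0.1082] [-0.0268  0.0289]
top blank 192 [-0.094  0.086] [-0.0165 -0.0038] [0.1236]
((567.6234741210938, -242.53729248046875), (18.428627014160156, 185.75608825683594), 74.5079116821289)
 trough 190 ((571.3667602539062, -233.63821411132812), (21.109678268432617, 222.55209350585938), 71.97560119628906) [-0.1126  0.1076] [-0.0291 -0.0096]
side blank 473 [-0.0945  0.0945] [-0.019   0.0143] [0.1224]
((563.582275390625, -251.57774353027344), (39.18561553955078, 192.66915893554688), 72.49116516113281)
 trough 259 ((564.4674682617188, -251.00717163085938), (61.85794448852539, 222.31591796875), 73.37894439697266) [-0.1099  0.1086] [-0.0313  0.0284]
```

View pics/wrist11.png

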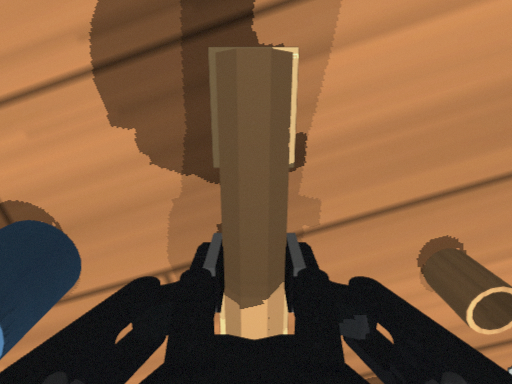

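View pics/side11.png

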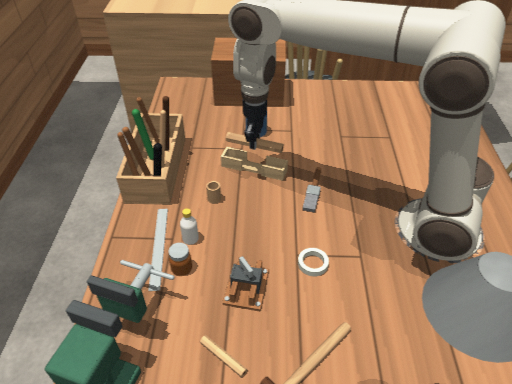

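The blank (px 255,50–300) is aligned over the trough, with about 2 mm to correct along x. I lower it in stages.

Call:
{"name": "arm_command", "arguments": {"deltas": [{"xyz":[2,0,-15],"twist":0,"gripper":0},{"xyz":[2,0,-30],"twist":0,"gripper":0},{"xyz":[2,0,-45],"twist":0,"gripper":0},{"xyz":[2,0,-55],"twist":0,"gripper":0},{"xyz":[2,0,-60],"twist":0,"gripper":0},{"xyz":[2,0,-60],"twist":0,"gripper":0}]}}

```text
time_s: 20.5
tool_pos: [0.5653, -0.2521, 0.0054]
eef_rot: [3.142, -0.0, 2.842]
force: [1.3, 0.1, -0.8]
grip_width: 0.345
```

```bash
python3 - <<'E'
from h import *
s=arm.get_state(); print(s['time_s'],s['tool_pos'],s['eef_rot'],s['force'],s['wrist_torque'],s['grip_width'])
d=grab('wrist','w12')
E
```

```text
20.5 [ 0.56525487 -0.25206902  0.00538242] [ 3.14157362e+00 -2.54719223e-04  2.84180134e+00] [ 1.34136025  0.07817947 -0.83958158] [-0.05305973  0.04339507  0.04088866] 0.3451892938316462
```

View pics/w12.png

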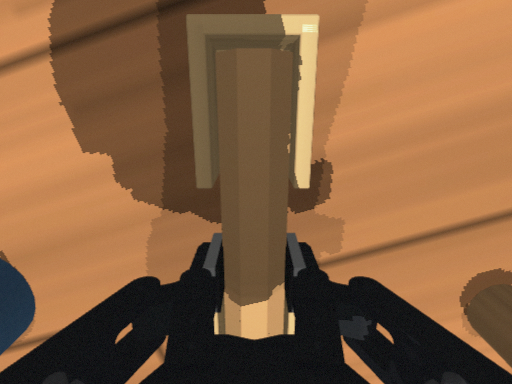

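The blank is entering the trough with gaps on every side (wall edges at px 207 and 297, blank 217–291), and there is no contact force. I go on down.

Call:
{"name": "arm_command", "arguments": {"deltas": [{"xyz":[0,0,-10],"twist":0,"gripper":0},{"xyz":[0,0,-20],"twist":0,"gripper":0},{"xyz":[0,0,-25],"twist":0,"gripper":0},{"xyz":[0,0,-28],"twist":0,"gripper":0},{"xyz":[0,0,-28],"twist":0,"gripper":0}]}}

```text
time_s: 21.18
tool_pos: [0.5653, -0.2521, -0.0226]
eef_rot: [3.142, -0.0, 2.842]
force: [-0.2, -0.0, -0.9]
grip_width: 0.338
```

```bash
python3 - <<'E'
from h import *
s=arm.get_state(); print(s['time_s'],s['tool_pos'],s['eef_rot'],s['force'],s['wrist_torque'],s['grip_width'])
d=grab('wrist','w13'); X=cloud(d); print([X[v,255,2].round(4) for v in range(60,290,20)])
E
```

```text
21.175 [ 0.56526362 -0.25206756 -0.02259681] [ 3.14156945e+00 -2.28620985e-04  2.84178950e+00] [-0.16966894 -0.01929644 -0.864196  ] [ 0.05178489 -0.01858386 -0.08157867] 0.3378452198486349
[np.float64(0.0409), np.float64(0.0414), np.float64(0.0404), np.float64(0.0407), np.float64(0.0409), np.float64(0.0411), np.float64(0.0411), np.float64(0.0406), np.float64(0.04), np.float64(0.0406), np.float64(0.0403), np.float64(0.0403)]
```

View pics/w13.png

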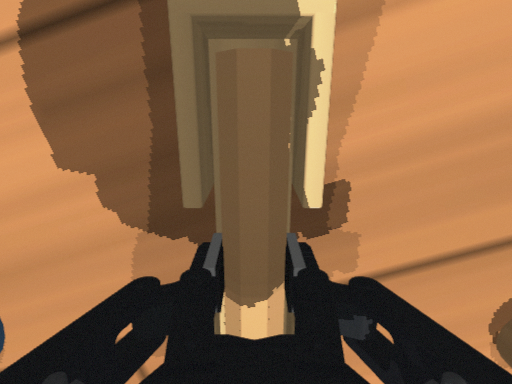

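Top at ~40.7 mm (home is 40). I go down another 1.5 mm until I feel the floor.

Call:
{"name": "arm_command", "arguments": {"deltas": [{"xyz":[0,0,-0.5],"twist":0,"gripper":0},{"xyz":[0,0,-1],"twist":0,"gripper":0},{"xyz":[0,0,-1.5],"twist":0,"gripper":0},{"xyz":[0,0,-1.5],"twist":0,"gripper":0}]}}

```text
time_s: 21.72
tool_pos: [0.5655, -0.2521, -0.0234]
eef_rot: [-3.142, 0.001, 2.842]
force: [-1.8, 0.5, 4.7]
grip_width: 0.341
```

It has touched the floor (4.7 N). I let go and rise.

Call:
{"name": "arm_command", "arguments": {"deltas": [{"xyz":[0,0,0],"twist":0,"gripper":0.6},{"xyz":[0,0,0],"twist":0,"gripper":0.8},{"xyz":[0,0,0],"twist":0,"gripper":0.8},{"xyz":[0,0,30],"twist":0,"gripper":0.8},{"xyz":[0,0,80],"twist":0,"gripper":0.8},{"xyz":[0,0,130],"twist":0,"gripper":1},{"xyz":[-60,0,180],"twist":0,"gripper":1},{"xyz":[-120,0,190],"twist":0,"gripper":1},{"xyz":[-170,0,190],"twist":0,"gripper":1},{"xyz":[-200,0,190],"twist":0,"gripper":1},{"xyz":[-200,0,190],"twist":0,"gripper":1}]}}

```text
time_s: 23.1
tool_pos: [0.3641, -0.2523, 0.1669]
eef_rot: [-3.141, 0.002, 2.84]
force: [0.9, 0.3, 1.1]
grip_width: 1.001
```

```bash
python3 - <<'E'
from h import *
s=arm.get_state(); print(s['time_s'],s['tool_pos'],s['force'])
c=np.array([.5655,-.2517]); yaw=np.radians(162.8); a=np.array([np.cos(yaw),np.sin(yaw)]); n=np.array([-a[1],a[0]])
for cam in ['top','side']:
    d=grab(cam,cam+'14'); X=cloud(d); z=X[...,2]; r=X[...,:2]-c; l=r@a; w=r@n
    m=(abs(w)<.011)&(abs(l)<.09); print(cam,np.nanpercentile(z[m],[2,10,50,90,98]).round(4))
    for lo in (-.09,-.05,-.02,.02,.05): k=m&(l>lo)&(l<lo+.035)&(abs(w)<.005); print('  ',lo,np.nanmedian(z[k]).round(4),k.sum())
    m=(np.hypot(X[...,0]-.569,X[...,1]-.23)<.045)&(z>.09)&(z<.13); print('wing',cv2.minAreaRect((X[m][:,:2]*1000).astype(np.float32)),np.percentile(z[m],[50,95]))
def b(d,v0,v1,u0,u1): return cv2.resize(d['img'][v0:v1,u0:u1,::-1],(400,400),interpolation=cv2.INTER_CUBIC)
cv2.imwrite('pics/fin.png',np.hstack([b(load('top14'),125,235,280,390),b(load('side14'),110,210,205,305)]))
E
```

```text
23.1 [ 0.36405026 -0.25228353  0.16691982] [0.94846413 0.31994244 1.0668202 ]
top [0.0338 0.0361 0.0401 0.0434 0.0452]
   -0.09 0.0406 45
   -0.05 0.0414 47
   -0.02 0.041 45
   0.02 0.0403 47
   0.05 0.0408 43
wing ((569.116455078125, 229.96209716796875), (13.001420974731445, 54.3477897644043), 33.46811294555664) [0.10638003 0.11016573]
side [0.0068 0.0249 0.0381 0.0413 0.0429]
   -0.09 0.0384 23
   -0.05 0.0391 21
   -0.02 0.0397 21
   0.02 0.0386 22
   0.05 0.0388 20
wing ((568.6895751953125, 231.3118133544922), (12.44621753692627, 55.479042053222656), 33.73851013183594) [0.10460358 0.10796937]
```

View pics/fin.png

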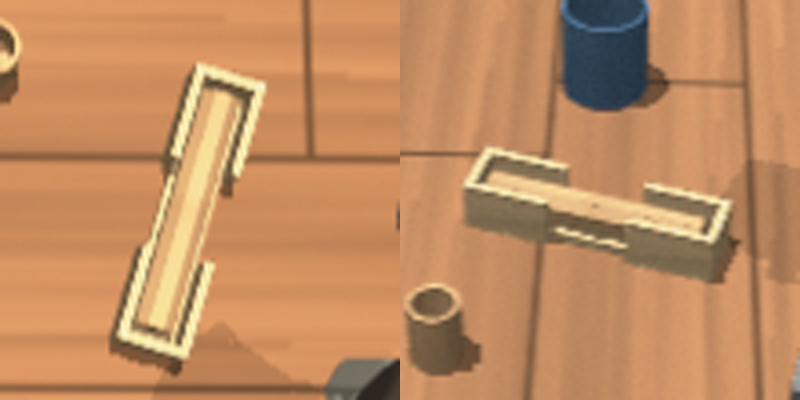

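View pics/top14.png

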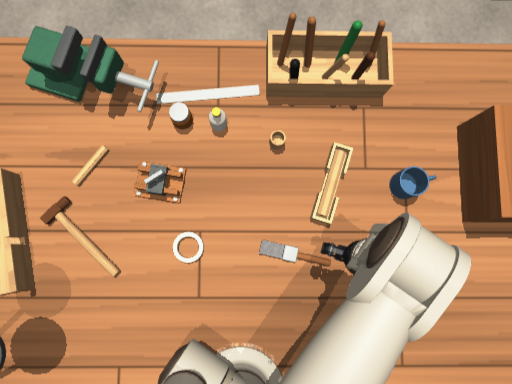

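The blank lies level in the trough (top 40 ±1.5 mm), the wing sits at 123.5° (-2.40 rad), and the bystanders are where they were. I hand it in.

```bash
python3 -c "
from workcell import arm
print(arm.finish_job(), arm.get_state()['time_s'])"
```

```text
the job is handed in; nothing more can be done
the job is handed in; nothing more can be done
```

I handed the job in at about 23 s, with the screw open, the blank in the storage trough and the gripper clear of everything.

**What I did**
- **Screw:** it was blocked hard counter-clockwise (1.6 N m) and gave easily clockwise, so the thread is left-handed. I unscrewed it to -2.40 rad, where the moment rose to 1.65 N m at the stop.
- **Blank:** I drew it out by its free end, laid it on the bench and let go. Then I took it by its middle, lowered it into the trough until it touched the floor (4.7 N), and released it.

**Last checks**
- **Blank in the trough:** it lies level, with its top measured at 38–41 mm against the 40 mm expected when home.
- **Wing:** it sits at 123.5°, which is -2.40 rad from its tight position.
- **Other things:** by eye, the bystanders stand where they did in the first top view.

**What failed or disagreed**
- **First grip missed:** the fingers closed above the wing, because the real fingertips sit about 37 mm higher than the reported TCP. I corrected for this by camera from then on.
- **Screw rise:** the cameras showed the screw rising about 5 mm at full turn, against the nominal 7 mm. The wing angle and the hard stop both say it is fully open.
- **Laying down:** when I set the blank on the bench, the wrist read 18 N. A fingertip probably touched as well, and I eased off before letting go.

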